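# Transfer four edged lenses to the inspection rack in job order

## Task

The four edged lenses on the black rack stand in job order, counted from that rack's green end. Move them to the empty silver inspection rack in the same job order, counted from the silver rack's green end, one lens in each teal cup and each sitting flat on the floor of its cup, block up. The lens surfaces scratch easily, so never let a lens touch the worktop.

Things in the scene. Friction and masses are not known exactly. Their poses are not given: they have to be found in the camera images.
- lens_red: loose clear round lens, 46 mm across, 3 mm thick at the rim, 6 at the middle, with a red finishing block on top: a round boss 19 mm across (foot 27 mm across, up to 7.5 mm), its top 31 mm above the lens's underside. Origin: centre of the underside, z up; about 50 g. Grip the boss, fingertips 10 mm or more above the underside to clear the cup's rim.
- lens_yellow: loose clear round lens, 46 mm across, 3 mm thick at the rim, 6 at the middle, with a yellow finishing block on top: a round boss 19 mm across (foot 27 mm across, up to 7.5 mm), its top 31 mm above the lens's underside. Origin: centre of the underside, z up; about 50 g. Grip the boss, fingertips 10 mm or more above the underside to clear the cup's rim.
- lens_blue: loose clear round lens, 46 mm across, 3 mm thick at the rim, 6 at the middle, with a blue finishing block on top: a round boss 19 mm across (foot 27 mm across, up to 7.5 mm), its top 31 mm above the lens's underside. Origin: centre of the underside, z up; about 50 g. Grip the boss, fingertips 10 mm or more above the underside to clear the cup's rim.
- lens_white: loose clear round lens, 46 mm across, 3 mm thick at the rim, 6 at the middle, with a white finishing block on top: a round boss 19 mm across (foot 27 mm across, up to 7.5 mm), its top 31 mm above the lens's underside. Origin: centre of the underside, z up; about 50 g. Grip the boss, fingertips 10 mm or more above the underside to clear the cup's rim.
- cup_red: fixed grey cup of the black rack in which the red-block lens stands at the start (the four look alike). 66 mm across, 10 mm high, floor 4 mm up, same shape as the teal cups. Origin: centre of its underside, 11 mm above the worktop. Its +y axis points along the row to the black rack's green end. Pitch 66 mm.
- cup_yellow: fixed grey cup of the black rack in which the yellow-block lens stands at the start (the four look alike). 66 mm across, 10 mm high, floor 4 mm up, same shape as the teal cups. Origin: centre of its underside, 11 mm above the worktop. Its +y axis points along the row to the black rack's green end. Pitch 66 mm.
- cup_blue: fixed grey cup of the black rack in which the blue-block lens stands at the start (the four look alike). 66 mm across, 10 mm high, floor 4 mm up, same shape as the teal cups. Origin: centre of its underside, 11 mm above the worktop. Its +y axis points along the row to the black rack's green end. Pitch 66 mm.
- cup_white: fixed grey cup of the black rack in which the white-block lens stands at the start (the four look alike). 66 mm across, 10 mm high, floor 4 mm up, same shape as the teal cups. Origin: centre of its underside, 11 mm above the worktop. Its +y axis points along the row to the black rack's green end. Pitch 66 mm.
- silver_rack: fixed aluminium plate 78 x 316 mm, top 11 mm high, with four teal cups along its y axis at y = -99, -33, 33, 99 mm, empty at the start. Cup: 66 mm across, rim 21 mm above the worktop, flat floor 51 mm across at 15 mm, 45 degree lead-in widening to 63 mm at the rim. Origin: centre of the plate, at worktop level. End pieces at y = +/-146 mm: one green, one black and lower.
- green_end: fixed green end piece of the silver rack, 60 x 13 x 20 mm, 146 mm from the rack's centre at its +y or its -y end; job one goes next to it. Origin: centre of its underside, 11 mm above the worktop. The black rack, of the same size, carries its own green end piece, next to which its job one stands.
Mind the look-alikes: they are no part of the job. Leave any pink or purple look-alike of the lens_yellow alone.

How it is judged:
By the outcome, as a careful person would: the job done as asked, in the order asked, and still so for the second after the job is handed in, with the robot touching nothing.
It also fails if it takes over 96 s, if anything falls off the work surface, if the arm or the gripper's body presses on something with over 40 N, if the wrist force passes 120 N, or if a joint passes its speed limit or range.

## Robot

A 6-joint arm with a two-finger parallel gripper is mounted at the origin on a cart in front of the work surface, level with it; the furniture and walls round the work are solid. World frame = base frame: x ahead of the robot, y to its left, z up, the work surface at z = 0. Lengths are in mm, angles in degrees, forces in N, time in s.
With the tool pointing down it reaches from about 350 to 875 mm from the base axis. Payload 4.2 kg.
Tool frame: the origin (TCP) lies at the very end of the fingers, on their centre line; the grasp point (between the pads) lies 19 mm behind it; z points along the fingers, y is the line along which they close (so a half turn about z gives the same grasp; the last joint's range is limited). The gripper opens to 87 mm and grips with 3 to 60 N. Pads are 19 mm wide; open, the fingers measure 117 mm over their backs; the gripper's body (75 mm by 190 mm) begins 51 mm behind the grasp point.
Start: joints at [-56.746, 22.042, 0.453, 0, -68.411, -14.817], TCP at [197.687, -592.89, 222.55] pointing down, gripper open.
Joint ranges: [-179.83, 179.83], [-69.29, 118.12], [-61.27, 80.66], [-181.25, 117.63], [-171.15, -9.14], [-177.46, 177.46]. Speed limits (degrees/s): [159.86, 159.86, 180, 180, 180, 180].

## Interface

Orientations are given as [roll, pitch, yaw] about the fixed x, y, z axes, in that order (R = Rz(yaw) Ry(pitch) Rx(roll)).
In Python, from plant import arm gives the robot as it stands. The module is installed in compiled form; this text tells all that it offers.
- The arm moves only by the tool inch_along, called after ">>>" by a JSON object that holds its "op" and its "data", one argument or row to a line. Schema: {"type":"object","properties":{"plan":{"type":"array","items":{"type":"array","prefixItems":[{"type":"array","items":{"type":"number"},"minItems":3,"maxItems":3},{"type":"array","items":{"type":"number"},"minItems":3,"maxItems":3},{"type":"number"}],"minItems":3,"maxItems":3},"minItems":1,"maxItems":20},"only":{"type":"string"},"quiet":{"type":"boolean"},"lines":{"type":"string"}},"required":["plan"],"additionalProperties":false}. plan is a list of rows, 1 to 20 of them, each written [[rx, ry, rz], [dx, dy, dz], opening]: a rotation vector rx, ry, rz in parts of the range, where 1.0 means 4 rad, then dx, dy, dz in fractions of the full range, 1 being 800 mm, then the finger opening in mm; each row is the pose to reach, as a shift and turn from the pose commanded when the call began, along the tool's axes at that moment; what a row does not reach only later rows make up. A row lasts 1/10 s, in which the tool goes at most 50 mm and 8.59 degrees, less where a joint would pass 70% of its speed; a pose out of reach is approached as far as the arm can. The fingers move at their own pace and stop on an object; the grip force is fixed at half the most. Time passes only in rows, so rows that do not move let the fingers close. The tool returns the time, the measured TCP pose, the force, the opening and the grip force at its end. only (a regular expression) keeps the lines of the reply that match it, lines (a string "A,B") keeps lines A to B, and quiet returns only ok. Input that does not fit is refused with a message, and nothing moves.
- arm.get_obs(): the state, without advancing time (a new reading comes with each control period).
- arm.snapshot(name): name is "scene" or "top" or "wrist"; returns a dict with "color" (400x640x3 uint8, red, green, blue), "z_map" (400x640 float32, mm along the optical axis (not along the pixel's ray), 0 where there is no reading), "mtx" (3x3 intrinsics, pixels), "rvec" (rotation vector, rad) and "tvec" (3), from world to camera coordinates, as OpenCV has them. Camera axes: x right, y down, z forward; pixel columns grow to the right and rows downward; lengths in mm; the calibration is good to about 2 mm. A picture is of the moment at which its call begins.
- arm.hand_in(): hands the job in; it is judged then, once.
The state is a dict: "t": time; "joint_positions": joint angles; "joint_velocities": joint speeds; "tau": joint torques, N m; "ee_pos": TCP position; "eef_rot": TCP orientation; "wrist_force": force on the tool from outside, world axes, zero at the start; "moment": the same for the moment, N m; "width": finger opening in mm; "finger_force": force on a finger pad.
Only numpy, scipy, OpenCV 4.12 (cv2) and the standard library are available. Lean on these libraries where they do the work, as an engineer would, in place of code of your own. Each camera call takes 0.05 s, during which the arm holds its last target. There are 200 camera calls.

## Working session

There is one attempt and no reset: what is moved stays moved. The work goes in short steps, Python scripts to look and compute and a tool call to move; the robot and the scene stay as the last step left them, time stands still between calls to the robot, and variables do not carry over. Pictures are saved under pics/ and viewed, at most 14 in all, crops included, and the job is handed in when it is done.

```bash
mkdir -p pics; cat > h.py <<'E'
import numpy as np, cv2
from plant import arm
def save(n,s): cv2.imwrite(f'pics/{n}.png',cv2.cvtColor(s['color'],cv2.COLOR_RGB2BGR))
def plane(s,uv,z):
    uv=np.array(uv,float).reshape(-1,2);R=cv2.Rodrigues(np.array(s['rvec'],float))[0];t=np.array(s['tvec'],float).ravel()
    d=(np.linalg.inv(s['mtx'])@np.c_[uv,np.ones(len(uv))].T).T@R; c=-R.T@t
    return c+d*((z-c[2])/d[:,2])[:,None]
def cloud(s):
    h,w=s['z_map'].shape;u,v=np.meshgrid(np.arange(w),np.arange(h))
    R=cv2.Rodrigues(np.array(s['rvec'],float))[0];t=np.array(s['tvec'],float).ravel()
    z=s['z_map'].reshape(-1,1).astype(float)
    p=(np.linalg.inv(s['mtx'])@np.c_[u.ravel(),v.ravel(),np.ones(h*w)].T).T*z
    return ((p-t)@R).reshape(h,w,3)
E
python3 - <<'E'
from h import *
for n in('top','scene'):
    s=arm.snapshot(n);save(n+'1',s);R=cv2.Rodrigues(np.array(s['rvec']))[0];print(n,-R.T@np.ravel(s['tvec']),s['mtx'][0])
    np.savez(n+'1.npz',**s)
print(arm.get_obs())
E
```

```text
top [ 395.86249721   -7.39673015 1297.75216139] [498.07830281   0.         319.18754928]
scene [-23.69824842 403.10520504 844.33635055] [386.44221      0.         321.76461941]
{'t': 0.1, 'joint_positions': array([-5.67465852e+01,  2.20875707e+01,  3.89388338e-01, -2.40365193e-02,
       -6.84133140e+01, -1.48164563e+01]), 'joint_velocities': array([ 0.03758837, -0.19010403,  0.19701314,  0.0643376 ,  0.00886333,
        0.07078397]), 'tau': array([-1.13392525e-03, -3.91688740e+01,  1.87933695e+01,  4.23183516e+00,
        1.35123849e-02, -6.38487109e-05]), 'ee_pos': array([ 197.5054826 , -592.41212461,  221.5716813 ]), 'eef_rot': array([ 1.79886498e+02, -6.92185810e-03, -1.61571900e+02]), 'wrist_force': array([-0.07491576, -0.94684829,  0.10270458]), 'moment': array([-0.00315069, -0.01995496,  0.01988141]), 'finger_force': 0.0, 'width': 86.7188966701354}
```

View pics/top1.png

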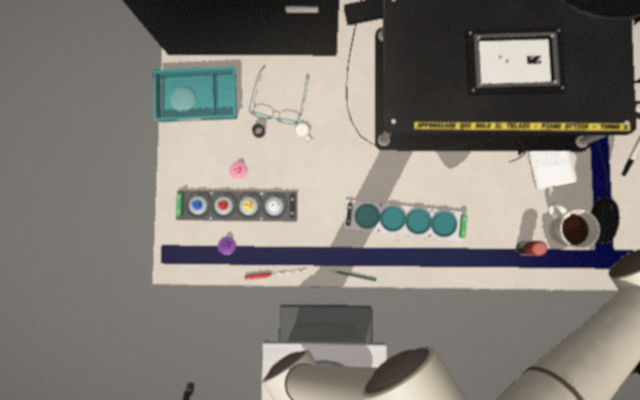

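View pics/scene1.png

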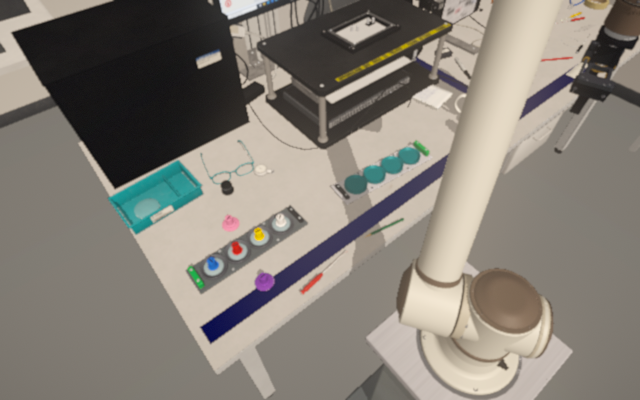

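The top view shows the black rack with its green end at the left (180,205), then blue (198,205), red (223,205), yellow (248,206) and white (274,206). The silver rack's green end is at the right (464,226), with cups at (445,224), (418,221), (393,218) and (367,216). Blue therefore goes in the rightmost cup. Pink (238,170) and purple (227,245) are decoys, and a raised shelf sits beyond the silver rack.

```bash
cat > m.py <<'E'
from h import *
def blobs(s,box,lo,hi,n=1,minA=8):
    x0,y0,x1,y1=box;hsv=cv2.cvtColor(s['color'],cv2.COLOR_RGB2HSV)
    m=np.zeros(hsv.shape[:2],np.uint8);m[y0:y1,x0:x1]=cv2.inRange(hsv,lo,hi)[y0:y1,x0:x1]
    k,l,st,c=cv2.connectedComponentsWithStats(m)
    i=[j for j in range(1,k) if st[j,4]>=minA];i.sort(key=lambda j:-st[j,4]);return [(c[j],st[j]) for j in i[:n]]
if __name__=='__main__':
    s=dict(np.load('top1.npz'));P=cloud(s)
    B=(176,188,300,222)
    for nm,lo,hi in(('blue',(105,120,80),(130,255,255)),('red',(170,120,80),(180,255,255)),('yel',(18,110,120),(32,255,255)),('white',(0,0,215),(180,40,255)),('green',(45,100,60),(75,255,255))):
        for c,st in blobs(s,B,lo,hi,2): print(nm,c.round(1),st,plane(s,c,42 if nm!='green' else 31)[0].round(1))
    S=(340,190,475,245)
    for c,st in blobs(s,S,(45,100,60),(75,255,255),2):print('green',c,st,plane(s,c,31)[0])
    for c,st in blobs(s,S,(80,70,30),(100,255,255),6):print('teal',c.round(1),st,plane(s,c,21)[0].round(1),plane(s,[st[0]+st[2]/2-.5,st[1]+st[3]/2-.5],21)[0].round(1))
    for u,v in((198,205),(223,205),(248,206),(274,206),(393,218),(238,170),(227,245),(420,70),(390,130),(245,30),(200,95)):print(u,v,P[v,u].round())
E
python3 m.py
python3 -c "
import cv2
i=cv2.imread('pics/top1.png')[180:255,165:480];cv2.imwrite('pics/crop1.png',cv2.resize(i,None,fx=2.5,fy=2.5,interpolation=2))"
```

```text
blue [196.6 204.6] [192 201  10   8  58] [499.9 327.6  42. ]
yel [247.8 205.1] [244 201   9   9  65] [499.8 196.9  42. ]
white [273.3 206.8] [268 201  12  13 100] [496.  132.1  42. ]
white [299. 205.] [298 188   2  34  35] [501.3  67.1  42. ]
green [179.1 204.3] [177 199   5  12  41] [501.1 375.6  31. ]
green [178.5 214.1] [177 213   4   3  11] [476.  376.1  31. ]
green [462.32075472 227.58490566] [460 220   6  17  53] [ 448.45974553 -346.72601407   31.        ]
teal [406.5 219.7] [ 356  205  100   31 1777] [ 467.8 -207.5   21. ] [ 466.9 -205.    21. ]
198 205 [499. 324.  42.]
223 205 [500. 260.  41.]
248 206 [497. 196.  43.]
274 206 [498. 130.  49.]
393 218 [ 472. -174.   14.]
238 170 [592. 227.  25.]
227 245 [398. 251.  26.]
420 70 [ 791. -209.  215.]
390 130 [ 654. -142.  216.]
245 30 [907. 194. 157.]
200 95 [799. 340.  -3.]
```

View pics/crop1.png

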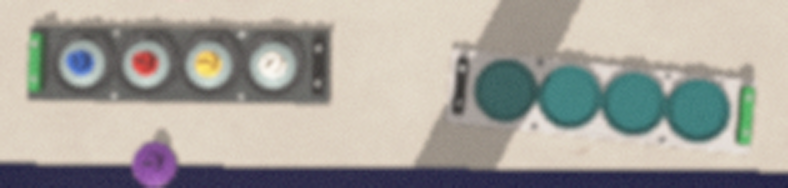

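```bash
cat > go.py <<'E'
import sys,json
from h import *
from scipy.spatial.transform import Rotation as Ro
# prints tool-axis shift to x y z yaw
def go(x,y,z,yaw):
    o=arm.get_obs();R=Ro.from_euler('xyz',o['eef_rot'],degrees=True)
    T=Ro.from_euler('xyz',[180,0,yaw],degrees=True)
    d=R.inv().apply(np.array([x,y,z])-o['ee_pos']);r=(R.inv()*T).as_rotvec(degrees=True)
    print('rv',r.round(2),'d',d.round(1),'dist',np.linalg.norm(d).round(),'t',o['t'],'w',round(o['width'],1))
if __name__=='__main__': go(*map(float,sys.argv[1:]))
E
python3 go.py 490 230 222 -90
```

```text
rv [ 1.000e-01  6.000e-02 -7.157e+01] d [-537.5  687.8    0.9] dist 873.0 t 0.1 w 86.7
```

The manual's scale: shifts go in shares of 800 mm and turns go in shares of 4 rad. Converting my numbers, 688 mm / 800 = 0.86, -537 mm / 800 = -0.6713, -72 degrees / 229.1831 = -0.3142.

>>> {"op": "inch_along", "data": {
  "plan": [
    [[0,0,-0.3142],[-0.6713,0.86,0],87],
    [[0,0,-0.3142],[-0.6713,0.86,0],87],
    [[0,0,-0.3142],[-0.6713,0.86,0],87],
    [[0,0,-0.3142],[-0.6713,0.86,0],87],
    [[0,0,-0.3142],[-0.6713,0.86,0],87],
    [[0,0,-0.3142],[-0.6713,0.86,0],87],
    [[0,0,-0.3142],[-0.6713,0.86,0],87],
    [[0,0,-0.3142],[-0.6713,0.86,0],87],
    [[0,0,-0.3142],[-0.6713,0.86,0],87],
    [[0,0,-0.3142],[-0.6713,0.86,0],87],
    [[0,0,-0.3142],[-0.6713,0.86,0],87],
    [[0,0,-0.3142],[-0.6713,0.86,0],87],
    [[0,0,-0.3142],[-0.6713,0.86,0],87],
    [[0,0,-0.3142],[-0.6713,0.86,0],87],
    [[0,0,-0.3142],[-0.6713,0.86,0],87],
    [[0,0,-0.3142],[-0.6713,0.86,0],87],
    [[0,0,-0.3142],[-0.6713,0.86,0],87],
    [[0,0,-0.3142],[-0.6713,0.86,0],87],
    [[0,0,-0.3142],[-0.6713,0.86,0],87],
    [[0,0,-0.3142],[-0.6713,0.86,0],87]
  ]
}}

```text
t: 2.1
ee_pos: [489.0, 229.5, 221.7]
eef_rot: [179.9, -0.1, -89.5]
wrist_force: [0.2, -0.3, -0.3]
width: 87.2
finger_force: 0.0
```

```bash
python3 - <<'E'
from h import *
s=arm.snapshot('wrist');save('w1',s);np.savez('w1.npz',**s)
R=cv2.Rodrigues(np.array(s['rvec']))[0];print(-R.T@np.ravel(s['tvec']),R)
print(arm.get_obs()['joint_positions'])
E
```

```text
[489.85938713 153.63840391 383.91146298] [[-0.9999584  -0.00903711  0.00123395]
 [-0.00831783  0.95903423  0.28316806]
 [-0.00374242  0.28314602 -0.95906951]]
[ 4.22988005e+01  1.38243240e+01 -1.15254401e+01 -1.56520390e-02
 -6.47411035e+01 -4.18688307e+01]
```

View pics/w1.png

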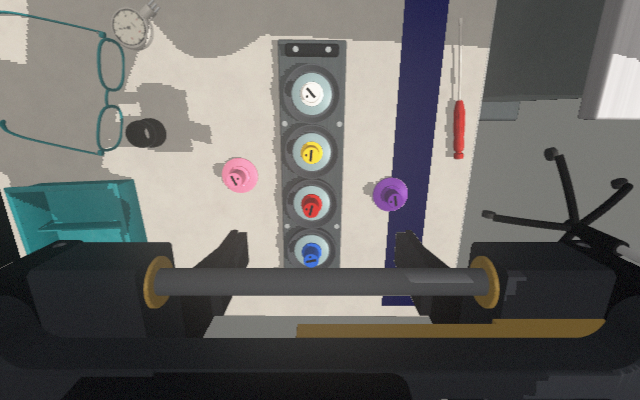

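The wrist view shows white (312,93), yellow (312,152), red (312,205) and blue (312,255) in the black rack. Pink (239,174) and purple (390,194) stand clear of the finger lanes. I'll measure the bosses from depth near their tops.

```bash
python3 - <<'E'
from m import *
s=dict(np.load('w1.npz'));P=cloud(s)
for n,(u,v) in dict(white=(312,93),yellow=(312,152),red=(312,205),blue=(312,255)).items():
    w=P[v-22:v+16,u-22:u+22].reshape(-1,3);q=w[(w[:,2]>38)&(w[:,2]<60)]
    if not len(q): print(n,w[:,2].min(),w[:,2].max());continue
    t=q[q[:,2]>np.percentile(q[:,2],95)-2.5]
    c,r=cv2.minEnclosingCircle(t[:,:2].astype(np.float32));print(n,len(t),t.mean(0).round(1),np.array(c).round(1),round(r,1))
hsv=cv2.cvtColor(s['color'],cv2.COLOR_RGB2HSV)
# rack plate edges & lens
m=((P[...,2]>8)&(P[...,2]<60));m[232:]=0;m[:,:270]=0;m[:,352:]=0
r=P[m];r=r[r[:,2]<24];print('rack x',np.percentile(r[:,0],[1,99]),'y min',np.percentile(r[:,1],1))
E
```

```text
white 247 [501.3 136.   46.1] [501.3 136. ] 9.3
yellow 211 [501.2 202.5  46.2] [501.3 202.7] 9.4
red 189 [501.4 267.4  46.2] [501.4 267.7] 9.6
blue 167 [501.4 333.9  46.3] [501.6 334.3] 9.8
rack x [462.95536012 539.15135663] y min 79.71539981324617
```

Scaled: 150 mm / 800 = 0.1875, 100 mm / 800 = 0.125.

```bash
python3 go.py 501.5 334 28 -90
```

```text
rv [ 0.08 -0.05  0.42] d [-105.2  -13.6  193.9] dist 221.0 t 2.15 w 86.7
```

>>> {"op": "inch_along", "data": {
  "plan": [
    [[0,0,0],[-0.0625,0.0125,0],60],
    [[0,0,0],[-0.13,0.015,0],60],
    [[0,0,0],[-0.13,0.015,0.0625],60],
    [[0,0,0],[-0.13,0.015,0.125],60],
    [[0,0,0],[-0.13,0.015,0.1625],60],
    [[0,0,0],[-0.13,0.015,0.1875],60],
    [[0,0,0],[-0.13,0.015,0.1875],60]
  ]
}}

```text
t: 2.85
ee_pos: [475.0, 330.4, 69.8]
eef_rot: [179.7, -0.3, -89.7]
wrist_force: [-0.5, 0.1, -0.5]
width: 60.2
finger_force: 0.0
```

```bash
python3 go.py 501.5 334 28 -90
```

```text
rv [ 0.29 -0.3   0.32] d [ -3.7 -26.7  41.7] dist 50.0 t 2.85 w 60.2
```

Scaled: 41 mm / 800 = 0.0513, 40 mm / 800 = 0.05.

>>> {"op": "inch_along", "data": {
  "plan": [
    [[0,0,0],[-0.005,-0.0338,0],60],
    [[0,0,0],[-0.005,-0.0338,0],60],
    [[0,0,0],[-0.005,-0.0338,0.025],60],
    [[0,0,0],[-0.005,-0.0338,0.05],60],
    [[0,0,0],[-0.005,-0.0338,0.0513],60],
    [[0,0,0],[-0.005,-0.0338,0.0513],60]
  ]
}}

```text
t: 3.45
ee_pos: [504.1, 337.6, 32.8]
eef_rot: [-179.9, 0.0, -89.6]
wrist_force: [-1.2, 0.5, 0.4]
width: 59.7
finger_force: 0.0
```

```bash
python3 go.py 501.5 334 28 -90
```

```text
rv [-0.06  0.03  0.43] d [3.6 2.6 4.8] dist 7.0 t 3.45 w 59.7
```

Scaled: 3.5 mm / 800 = 0.0044, 2.2 mm / 800 = 0.0028, 0.4 degrees / 229.1831 = 0.0017.

>>> {"op": "inch_along", "data": {
  "plan": [
    [[0,0,0.0017],[0.0044,0.0028,0.0025],60],
    [[0,0,0.0017],[0.0044,0.0028,0.0044],60],
    [[0,0,0.0017],[0.0044,0.0028,0.0044],60],
    [[0,0,0.0017],[0.0044,0.0028,0.0044],60]
  ]
}}

```text
t: 3.85
ee_pos: [501.7, 334.4, 28.6]
eef_rot: [-180.0, 0.0, -90.0]
wrist_force: [0.3, -0.2, -0.5]
width: 60.1
finger_force: 0.0
```

```bash
python3 go.py 501.5 334 28 -90
```

```text
rv [-0.04  0.04  0.04] d [0.4 0.2 0.6] dist 1.0 t 3.85 w 60.1
```

Close, then lift straight up.

>>> {"op": "inch_along", "data": {
  "plan": [
    [[0,0,0],[0,0,0],5],
    [[0,0,0],[0,0,0],5],
    [[0,0,0],[0,0,0],5],
    [[0,0,0],[0,0,0],5],
    [[0,0,0],[0,0,0],5],
    [[0,0,0],[0,0,0],5],
    [[0,0,0],[0,0,0],5],
    [[0,0,0],[0,0,0],5]
  ]
}}

```text
t: 4.65
ee_pos: [501.5, 334.2, 28.0]
eef_rot: [180.0, 0.0, -90.0]
wrist_force: [-0.0, 1.2, 0.6]
width: 17.9
finger_force: 30.0
```

>>> {"op": "inch_along", "data": {
  "plan": [
    [[0,0,0],[0,0,-0.0125],5],
    [[0,0,0],[0,0,-0.0375],5],
    [[0,0,0],[0,0,-0.075],5],
    [[0,0,0],[0,0,-0.125],5],
    [[0,0,0],[0,0,-0.175],5],
    [[0,0,0],[0,0,-0.2],5],
    [[0,0,0],[0,0,-0.2],5]
  ]
}}

```text
t: 5.35
ee_pos: [503.2, 335.6, 193.1]
eef_rot: [-179.6, 0.4, -89.9]
wrist_force: [-0.3, 0.4, -1.2]
width: 18.3
finger_force: 30.0
```

```bash
python3 go.py 470 -120 188 -90
```

```text
rv [-0.39  0.36  0.07] d [455.6  33.7   2. ] dist 457.0 t 5.35 w 18.3
```

Scaled: 454 mm / 800 = 0.5675, 445 mm / 800 = 0.5563.

>>> {"op": "inch_along", "data": {
  "plan": [
    [[0,0,0],[0.0375,0.0038,0],5],
    [[0,0,0],[0.0875,0.0075,0],5],
    [[0,0,0],[0.1438,0.0125,0],5],
    [[0,0,0],[0.2,0.0175,0],5],
    [[0,0,0],[0.2563,0.0225,0],5],
    [[0,0,0],[0.3125,0.0275,0],5],
    [[0,0,0],[0.3688,0.0325,0],5],
    [[0,0,0],[0.425,0.0375,0],5],
    [[0,0,0],[0.4813,0.04,0],5],
    [[0,0,0],[0.5313,0.04,0],5],
    [[0,0,0],[0.5563,0.04,0],5],
    [[0,0,0],[0.5675,0.04,0],5],
    [[0,0,0],[0.5675,0.04,0],5],
    [[0,0,0],[0.5675,0.04,0],5]
  ]
}}

```text
t: 6.75
ee_pos: [469.6, -119.2, 187.7]
eef_rot: [180.0, 0.0, -89.9]
wrist_force: [0.7, -0.2, -0.3]
width: 17.9
finger_force: 30.0
```

```bash
python3 - <<'E'
from h import *
s=arm.snapshot('wrist');save('w2',s);np.savez('w2.npz',**s)
o=arm.get_obs();print(o['width'],o['finger_force'])
E
```

```text
18.170754634602343 30.00003844499588
```

View pics/w2.png

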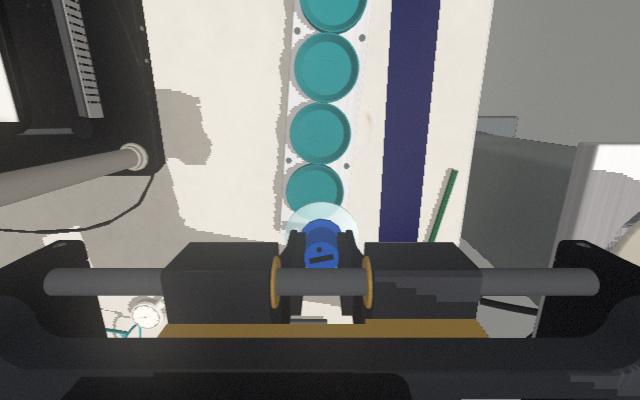

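The lens is held level. Four teal cups show in a column at (332,10), (325,67), (320,133) and (314,190). I'll fit the rims of the two that are fully visible.

```bash
cat > cups.py <<'E'
from h import *
def cups(s,seeds):
    hsv=cv2.cvtColor(s['color'],cv2.COLOR_RGB2HSV);m=cv2.inRange(hsv,(80,90,40),(100,255,255))
    P=cloud(s)
    for k in seeds:
        u,v=k;w=np.zeros_like(m);w[max(v-38,0):v+38,u-42:u+42]=1
        # rim: teal points at rim height; fit circle by least squares
        q=P[(m>0)&(w>0)];rim=q[(q[:,2]>19.0)&(q[:,2]<24)]
        fl=q[(q[:,2]>13)&(q[:,2]<17)]
        c0=q[:,:2].mean(0)
        for nm,t in(('rim',rim),):
            t=t[np.hypot(*(t[:,:2]-c0).T)<36]
            if len(t)<30: print('few');continue
            for _ in range(4):
                A=np.c_[2*t[:,:2],np.ones(len(t))];x=np.linalg.lstsq(A,(t[:,:2]**2).sum(1),rcond=None)[0]
                r=np.sqrt(x[2]+x[:2]@x[:2]);e=abs(np.hypot(*(t[:,:2]-x[:2]).T)-r);t=t[e<max(1.5,np.percentile(e,90))]
            print(k,nm,len(t),x[:2].round(1),'r',r.round(1))
        if len(fl)>30:
            c,rr=cv2.minEnclosingCircle(fl[:,:2].astype(np.float32));print('  floor z',np.median(fl[:,2]).round(1),np.array(c).round(1),round(rr,1),'mean',fl.mean(0).round(1))
        print('  teal mean',c0.round(1))
if __name__=='__main__':
    cups(dict(np.load('w2.npz')),[(325,67),(320,133),(332,10),(314,190)])
E
python3 cups.py
```

```text
(325, 67) rim 543 [ 464.7 -235.7] r 31.1
  floor z 15.0 [ 462.1 -241.9] 35.1 mean [ 464.9 -236.5   15. ]
  teal mean [ 464.4 -237.3]
(320, 133) rim 444 [ 470.9 -170. ] r 31.0
  floor z 15.1 [ 469.1 -169.8] 42.8 mean [ 471.2 -170.1   15.1]
  teal mean [ 470.8 -170.6]
(332, 10) rim 359 [ 458.8 -293.9] r 27.8
  floor z 15.0 [ 457.9 -276.8] 34.3 mean [ 459.3 -282.9   15. ]
  teal mean [ 459.8 -278.9]
(314, 190) rim 268 [ 477.1 -107.5] r 30.0
  floor z 15.1 [ 476.5 -118. ] 39.7 mean [ 477.3 -113.7   15.2]
  teal mean [ 476.6 -117.7]
```

Scaled: 182 mm / 800 = 0.2275, 180 mm / 800 = 0.225.

```bash
python3 go.py 458.5 -301.4 60 -90
```

```text
rv [0.03 0.01 0.1 ] d [182.4  11.5 127.8] dist 223.0 t 6.8 w 18.2
```

>>> {"op": "inch_along", "data": {
  "plan": [
    [[0,0,0],[0.0375,0.0025,0],5],
    [[0,0,0],[0.0938,0.0063,0],5],
    [[0,0,0],[0.15,0.01,0.0125],5],
    [[0,0,0],[0.2,0.0138,0.05],5],
    [[0,0,0],[0.225,0.0138,0.1],5],
    [[0,0,0],[0.2275,0.0138,0.1438],5],
    [[0,0,0],[0.2275,0.0138,0.1588],5],
    [[0,0,0],[0.2275,0.0138,0.1588],5],
    [[0,0,0],[0.2275,0.0138,0.1588],5]
  ]
}}

```text
t: 7.7
ee_pos: [460.5, -301.4, 62.5]
eef_rot: [-179.9, -0.1, -89.8]
wrist_force: [-0.0, 0.3, -0.3]
width: 18.0
finger_force: 30.0
```

```bash
python3 go.py 458.5 -301.4 28.5 -90
```

```text
rv [-0.13 -0.07  0.17] d [-0.   2.1 34. ] dist 34.0 t 7.7 w 18.0
```

Scaled: 32.3 mm / 800 = 0.0404, 30 mm / 800 = 0.0375.

>>> {"op": "inch_along", "data": {
  "plan": [
    [[0,0,0],[0,0,0],5],
    [[0,0,0],[0,0,0.0188],5],
    [[0,0,0],[0,0,0.0313],5],
    [[0,0,0],[0,0,0.0375],5],
    [[0,0,0],[0,0,0.0404],5],
    [[0,0,0],[0,0,0.0404],5],
    [[0,0,0],[0,0,0.0404],5]
  ]
}}

```text
t: 8.4
ee_pos: [459.3, -301.9, 29.1]
eef_rot: [-180.0, -0.0, -90.0]
wrist_force: [0.1, 0.2, -0.8]
width: 18.1
finger_force: 30.0
```

```bash
python3 go.py 458.5 -301.4 28.5 -90
```

```text
rv [-0.04 -0.02  0.04] d [-0.5  0.8  0.6] dist 1.0 t 8.4 w 18.1
```

Scaled: -160 mm / 800 = -0.2, -145 mm / 800 = -0.1813.

>>> {"op": "inch_along", "data": {
  "plan": [
    [[0,0,0],[0,0,0],50],
    [[0,0,0],[0,0,0],50],
    [[0,0,0],[0,0,0],50],
    [[0,0,0],[0,0,0],50],
    [[0,0,0],[0,0,-0.0125],50],
    [[0,0,0],[0,0,-0.0375],50],
    [[0,0,0],[0,0,-0.0875],50],
    [[0,0,0],[0,0,-0.1375],50],
    [[0,0,0],[-0.05,-0.0038,-0.1813],50],
    [[0,0,0],[-0.1063,-0.01,-0.2],50],
    [[0,0,0],[-0.125,-0.01,-0.2],50],
    [[0,0,0],[-0.125,-0.01,-0.2],50]
  ]
}}

```text
t: 9.6
ee_pos: [467.2, -200.1, 190.6]
eef_rot: [-179.8, -0.0, -89.8]
wrist_force: [1.1, 0.4, 0.1]
width: 50.2
finger_force: 0.0
```

```bash
python3 - <<'E'
from h import *
s=arm.snapshot('wrist');save('w3',s);np.savez('w3.npz',**s)
E
python3 go.py 501.5 268 60 -90
```

```text
rv [-0.09 -0.01  0.16] d [-469.   -35.6  129.8] dist 488.0 t 9.65 w 50.5
```

View pics/w3.png

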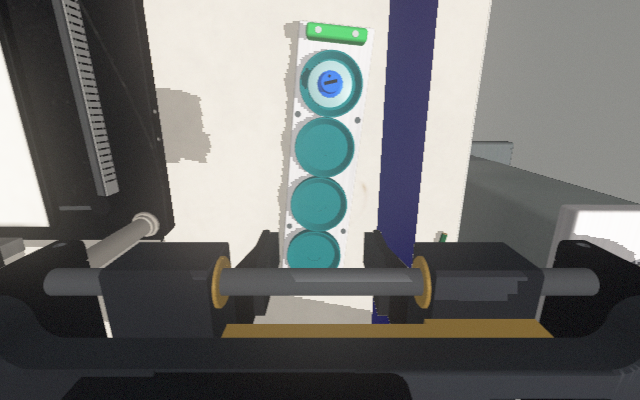

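The view shows blue in the cup next to the green end (336,33), centred at (330,83). I'll check it by numbers and move on to red.

Scaled: -469 mm / 800 = -0.5863, -455 mm / 800 = -0.5688.

```bash
python3 - <<'E'
from cups import *
s=dict(np.load('w3.npz'));cups(s,[(330,83),(325,147),(319,204)])
P=cloud(s);q=P[65:105,305:355].reshape(-1,3);t=q[(q[:,2]>43)&(q[:,2]<55)];print('boss',t.mean(0),t[:,2].max())
E
```

```text
(330, 83) rim 481 [ 458.4 -301.3] r 31.1
  floor z 15.4 [ 458.7 -302.1] 29.2 mean [ 453.7 -301.1   15.4]
  teal mean [ 455.8 -300.2]
(325, 147) rim 433 [ 464.6 -235.7] r 31.0
  floor z 15.1 [ 464.3 -235. ] 45.3 mean [ 464.9 -235.9   15.1]
  teal mean [ 464.4 -236.2]
(319, 204) rim 385 [ 470.8 -170.4] r 31.2
  floor z 15.2 [ 472.8 -168.5] 53.3 mean [ 471.2 -168.6   15.2]
  teal mean [ 470.6 -170.2]
boss [ 459.96367778 -301.5913504    45.9698097 ] 48.76142249464964
```

>>> {"op": "inch_along", "data": {
  "plan": [
    [[0,0,0],[-0.0375,-0.0038,0],50],
    [[0,0,0],[-0.0875,-0.0075,0],50],
    [[0,0,0],[-0.1438,-0.0113,0],50],
    [[0,0,0],[-0.2,-0.015,0],50],
    [[0,0,0],[-0.2563,-0.0188,0],50],
    [[0,0,0],[-0.3125,-0.0225,0],50],
    [[0,0,0],[-0.3688,-0.0275,0],50],
    [[0,0,0],[-0.425,-0.0313,0],50],
    [[0,0,0],[-0.4813,-0.035,0],50],
    [[0,0,0],[-0.5313,-0.04,0.025],50],
    [[0,0,0],[-0.5688,-0.0438,0.075],50],
    [[0,0,0],[-0.5863,-0.0438,0.1188],50],
    [[0,0,0],[-0.5863,-0.0438,0.1438],50],
    [[0,0,0],[-0.5863,-0.0438,0.1563],50],
    [[0,0,0],[-0.5863,-0.0438,0.1563],50],
    [[0,0,0],[-0.5863,-0.0438,0.1563],50]
  ]
}}

```text
t: 11.25
ee_pos: [502.6, 266.9, 64.6]
eef_rot: [-179.9, 0.0, -90.0]
wrist_force: [-0.1, -0.1, 0.0]
width: 49.9
finger_force: 0.0
```

```bash
python3 go.py 501.5 268 28 -90
```

```text
rv [-0.07  0.03 -0.  ] d [-1.   1.1 36.6] dist 37.0 t 11.25 w 49.9
```

Scaled: 35.7 mm / 800 = 0.0446, 33 mm / 800 = 0.0413.

>>> {"op": "inch_along", "data": {
  "plan": [
    [[0,0,0],[-0.0008,0,0.0125],50],
    [[0,0,0],[-0.0008,0,0.0313],50],
    [[0,0,0],[-0.0008,0,0.0413],50],
    [[0,0,0],[-0.0008,0,0.0446],50],
    [[0,0,0],[-0.0008,0,0.0446],50],
    [[0,0,0],[-0.0008,0,0.0446],50],
    [[0,0,0],[-0.0008,0,0.0446],5],
    [[0,0,0],[-0.0008,0,0.0446],5],
    [[0,0,0],[-0.0008,0,0.0446],5],
    [[0,0,0],[-0.0008,0,0.0446],5],
    [[0,0,0],[-0.0008,0,0.0446],5],
    [[0,0,0],[-0.0008,0,0.0446],5],
    [[0,0,0],[-0.0008,0,0.0446],5]
  ]
}}

```text
t: 12.55
ee_pos: [501.5, 267.8, 28.1]
eef_rot: [180.0, -0.0, -90.0]
wrist_force: [-0.5, 1.0, 0.9]
width: 18.2
finger_force: 30.0
```

```bash
python3 go.py 464.6 -235.7 61 -90
```

```text
rv [ 0.   -0.    0.04] d [503.5  37.3 -32.9] dist 506.0 t 12.55 w 18.2
```

Scaled: 503.5 mm / 800 = 0.6294, 490 mm / 800 = 0.6125.

>>> {"op": "inch_along", "data": {
  "plan": [
    [[0,0,0],[0,0,-0.0125],5],
    [[0,0,0],[0,0,-0.0375],5],
    [[0,0,0],[0,0,-0.0813],5],
    [[0,0,0],[0.025,0.0025,-0.1188],5],
    [[0,0,0],[0.075,0.005,-0.1375],5],
    [[0,0,0],[0.1313,0.01,-0.1375],5],
    [[0,0,0],[0.1875,0.0138,-0.1375],5],
    [[0,0,0],[0.2438,0.0175,-0.1375],5],
    [[0,0,0],[0.3,0.0213,-0.1375],5],
    [[0,0,0],[0.3563,0.025,-0.1375],5],
    [[0,0,0],[0.4125,0.03,-0.1375],5],
    [[0,0,0],[0.4688,0.035,-0.1375],5],
    [[0,0,0],[0.525,0.04,-0.1375],5],
    [[0,0,0],[0.575,0.0438,-0.1375],5],
    [[0,0,0],[0.6125,0.0465,-0.1188],5],
    [[0,0,0],[0.6294,0.0465,-0.0813],5],
    [[0,0,0],[0.6294,0.0465,-0.0438],5],
    [[0,0,0],[0.6294,0.0465,-0.0413],5],
    [[0,0,0],[0.6294,0.0465,-0.0413],5],
    [[0,0,0],[0.6294,0.0465,-0.0413],5]
  ]
}}

```text
t: 14.55
ee_pos: [466.1, -235.7, 62.8]
eef_rot: [-179.8, -0.1, -89.9]
wrist_force: [0.6, -0.3, -0.7]
width: 17.9
finger_force: 30.0
```

```bash
python3 go.py 464.6 -235.7 28.5 -90
```

```text
rv [-0.18 -0.06  0.11] d [-0.1  1.6 34.3] dist 34.0 t 14.55 w 17.9
```

Scaled: 32.3 mm / 800 = 0.0404, 30 mm / 800 = 0.0375.

>>> {"op": "inch_along", "data": {
  "plan": [
    [[0,0,0],[0,0.0005,0],5],
    [[0,0,0],[0,0.0005,0.0188],5],
    [[0,0,0],[0,0.0005,0.0313],5],
    [[0,0,0],[0,0.0005,0.0375],5],
    [[0,0,0],[0,0.0005,0.0404],5],
    [[0,0,0],[0,0.0005,0.0404],5],
    [[0,0,0],[0,0.0005,0.0404],5]
  ]
}}

```text
t: 15.25
ee_pos: [464.6, -235.8, 29.1]
eef_rot: [-180.0, -0.0, -90.0]
wrist_force: [0.9, -0.4, -0.2]
width: 18.0
finger_force: 30.0
```

```bash
python3 go.py 464.6 -235.7 28.5 -90
```

```text
rv [-0.03 -0.01  0.05] d [-0.1  0.   0.6] dist 1.0 t 15.25 w 18.0
```

Scaled: -438.2 mm / 800 = -0.5478, -36.7 mm / 800 = -0.0459.

>>> {"op": "inch_along", "data": {
  "plan": [
    [[0,0,0],[0,0,0],50],
    [[0,0,0],[0,0,0],50],
    [[0,0,0],[0,0,0],50],
    [[0,0,0],[0,0,0],50],
    [[0,0,0],[0,0,-0.0125],50],
    [[0,0,0],[0,0,-0.05],50],
    [[0,0,0],[0,0,-0.1],50],
    [[0,0,0],[-0.0438,-0.0038,-0.1313],50],
    [[0,0,0],[-0.1,-0.0088,-0.1313],50],
    [[0,0,0],[-0.1563,-0.0138,-0.1313],50],
    [[0,0,0],[-0.2125,-0.0188,-0.1313],50],
    [[0,0,0],[-0.2688,-0.0238,-0.1313],50],
    [[0,0,0],[-0.325,-0.0288,-0.1313],50],
    [[0,0,0],[-0.3813,-0.0338,-0.1313],50],
    [[0,0,0],[-0.4375,-0.0388,-0.1313],50],
    [[0,0,0],[-0.4938,-0.0425,-0.1125],50],
    [[0,0,0],[-0.5313,-0.0459,-0.0813],50],
    [[0,0,0],[-0.5478,-0.0459,-0.05],50],
    [[0,0,0],[-0.5478,-0.0459,-0.0438],50],
    [[0,0,0],[-0.5478,-0.0459,-0.0438],50]
  ]
}}

```text
t: 17.25
ee_pos: [500.2, 202.2, 63.4]
eef_rot: [179.9, -0.1, -89.9]
wrist_force: [0.2, -0.9, 0.2]
width: 50.3
finger_force: 0.0
```

```bash
python3 go.py 501.3 202.6 28 -90
python3 - <<'E'
from h import *
s=arm.snapshot('scene');save('s2',s)
E
```

```text
rv [ 0.09 -0.08  0.07] d [-0.5 -1.2 35.4] dist 35.0 t 17.25 w 50.3
```

View pics/s2.png

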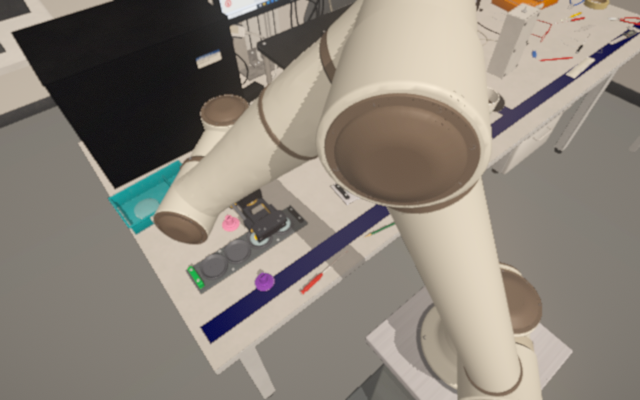

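The arm hides the silver rack, but in the black rack blue's and red's cups (213,265) and (237,250) are empty and the gripper is over yellow (268,225). Gripping yellow.

Scaled: 35.6 mm / 800 = 0.0445, 33 mm / 800 = 0.0413.

>>> {"op": "inch_along", "data": {
  "plan": [
    [[0,0,0],[-0.0004,-0.0004,0.0125],50],
    [[0,0,0],[-0.0004,-0.0004,0.0313],50],
    [[0,0,0],[-0.0004,-0.0004,0.0413],50],
    [[0,0,0],[-0.0004,-0.0004,0.0445],50],
    [[0,0,0],[-0.0004,-0.0004,0.0445],50],
    [[0,0,0],[-0.0004,-0.0004,0.0445],50],
    [[0,0,0],[-0.0004,-0.0004,0.0445],5],
    [[0,0,0],[-0.0004,-0.0004,0.0445],5],
    [[0,0,0],[-0.0004,-0.0004,0.0445],5],
    [[0,0,0],[-0.0004,-0.0004,0.0445],5],
    [[0,0,0],[-0.0004,-0.0004,0.0445],5],
    [[0,0,0],[-0.0004,-0.0004,0.0445],5],
    [[0,0,0],[-0.0004,-0.0004,0.0445],5]
  ]
}}

```text
t: 18.6
ee_pos: [501.0, 202.9, 28.2]
eef_rot: [180.0, -0.0, -90.0]
wrist_force: [-0.6, -0.4, 0.6]
width: 17.7
finger_force: 30.0
```

```bash
python3 go.py 470.8 -170.2 61 -90
```

```text
rv [ 0.   -0.    0.04] d [373.   30.5 -32.8] dist 376.0 t 18.6 w 17.7
```

Scaled: 372.9 mm / 800 = 0.4661, 360 mm / 800 = 0.45.

>>> {"op": "inch_along", "data": {
  "plan": [
    [[0,0,0],[0,0,-0.0125],5],
    [[0,0,0],[0,0,-0.0375],5],
    [[0,0,0],[0,0,-0.0813],5],
    [[0,0,0],[0.025,0.0025,-0.1188],5],
    [[0,0,0],[0.075,0.0063,-0.1375],5],
    [[0,0,0],[0.1313,0.0113,-0.1375],5],
    [[0,0,0],[0.1875,0.0163,-0.1375],5],
    [[0,0,0],[0.2438,0.0213,-0.1375],5],
    [[0,0,0],[0.3,0.0263,-0.1375],5],
    [[0,0,0],[0.3563,0.0313,-0.1375],5],
    [[0,0,0],[0.4125,0.035,-0.1375],5],
    [[0,0,0],[0.45,0.038,-0.1188],5],
    [[0,0,0],[0.4661,0.038,-0.0813],5],
    [[0,0,0],[0.4661,0.038,-0.0438],5],
    [[0,0,0],[0.4661,0.038,-0.0413],5],
    [[0,0,0],[0.4661,0.038,-0.0413],5],
    [[0,0,0],[0.4661,0.038,-0.0413],5],
    [[0,0,0],[0.4661,0.038,-0.0413],5]
  ]
}}

```text
t: 20.4
ee_pos: [472.2, -169.8, 62.9]
eef_rot: [-179.8, -0.0, -89.9]
wrist_force: [0.1, 0.1, -1.3]
width: 18.2
finger_force: 30.0
```

```bash
python3 go.py 470.8 -170.2 28.5 -90
```

```text
rv [-0.2  -0.02  0.1 ] d [ 0.4  1.5 34.3] dist 34.0 t 20.4 w 18.2
```

Scaled: 32.4 mm / 800 = 0.0405, 30 mm / 800 = 0.0375.

>>> {"op": "inch_along", "data": {
  "plan": [
    [[0,0,0],[0.0004,0.0004,0],5],
    [[0,0,0],[0.0004,0.0004,0.0188],5],
    [[0,0,0],[0.0004,0.0004,0.0313],5],
    [[0,0,0],[0.0004,0.0004,0.0375],5],
    [[0,0,0],[0.0004,0.0004,0.0405],5],
    [[0,0,0],[0.0004,0.0004,0.0405],5],
    [[0,0,0],[0.0004,0.0004,0.0405],5]
  ]
}}

```text
t: 21.1
ee_pos: [470.9, -170.4, 29.0]
eef_rot: [-180.0, -0.0, -90.0]
wrist_force: [-0.7, 0.1, -1.0]
width: 18.2
finger_force: 30.0
```

```bash
python3 go.py 470.8 -170.2 28.5 -90
```

```text
rv [-0.03 -0.01  0.05] d [-0.2  0.1  0.5] dist 1.0 t 21.1 w 18.2
```

Scaled: -306.2 mm / 800 = -0.3828, -170 mm / 800 = -0.2125.

>>> {"op": "inch_along", "data": {
  "plan": [
    [[0,0,0],[0,0,0],50],
    [[0,0,0],[0,0,0],50],
    [[0,0,0],[0,0,0],50],
    [[0,0,0],[0,0,0],50],
    [[0,0,0],[0,0,-0.0125],50],
    [[0,0,0],[0,0,-0.05],50],
    [[0,0,0],[0,0,-0.1],50],
    [[0,0,0],[-0.0438,-0.005,-0.1313],50],
    [[0,0,0],[-0.1,-0.01,-0.1313],50],
    [[0,0,0],[-0.1563,-0.0163,-0.1313],50],
    [[0,0,0],[-0.2125,-0.0225,-0.1313],50],
    [[0,0,0],[-0.2688,-0.0288,-0.1313],50],
    [[0,0,0],[-0.325,-0.0338,-0.1125],50],
    [[0,0,0],[-0.3688,-0.038,-0.0813],50],
    [[0,0,0],[-0.3828,-0.038,-0.05],50],
    [[0,0,0],[-0.3828,-0.038,-0.0438],50],
    [[0,0,0],[-0.3828,-0.038,-0.0438],50],
    [[0,0,0],[-0.3828,-0.038,-0.0438],50]
  ]
}}

```text
t: 22.9
ee_pos: [501.4, 135.3, 65.0]
eef_rot: [-179.9, 0.0, -90.0]
wrist_force: [0.8, 0.0, 1.2]
width: 49.7
finger_force: 0.0
```

```bash
python3 go.py 501.3 136 28 -90
```

```text
rv [-0.09  0.03  0.  ] d [-0.7  0.2 37. ] dist 37.0 t 22.9 w 49.7
```

Scaled: 35.6 mm / 800 = 0.0445, 33 mm / 800 = 0.0413.

>>> {"op": "inch_along", "data": {
  "plan": [
    [[0,0,0],[-0.0004,-0.0004,0.0125],50],
    [[0,0,0],[-0.0004,-0.0004,0.0313],50],
    [[0,0,0],[-0.0004,-0.0004,0.0413],50],
    [[0,0,0],[-0.0004,-0.0004,0.0445],50],
    [[0,0,0],[-0.0004,-0.0004,0.0445],50],
    [[0,0,0],[-0.0004,-0.0004,0.0445],50],
    [[0,0,0],[-0.0004,-0.0004,0.0445],5],
    [[0,0,0],[-0.0004,-0.0004,0.0445],5],
    [[0,0,0],[-0.0004,-0.0004,0.0445],5],
    [[0,0,0],[-0.0004,-0.0004,0.0445],5],
    [[0,0,0],[-0.0004,-0.0004,0.0445],5],
    [[0,0,0],[-0.0004,-0.0004,0.0445],5],
    [[0,0,0],[-0.0004,-0.0004,0.0445],5]
  ]
}}

```text
t: 24.2
ee_pos: [501.1, 136.1, 28.2]
eef_rot: [-180.0, 0.0, -90.0]
wrist_force: [-0.5, 0.1, 1.1]
width: 18.0
finger_force: 30.0
```

```bash
python3 go.py 477.1 -104.6 61 -90
```

```text
rv [-0.    0.    0.04] d [240.7  24.1 -32.8] dist 244.0 t 24.2 w 18.0
```

Scaled: 240.8 mm / 800 = 0.301, 228 mm / 800 = 0.285.

>>> {"op": "inch_along", "data": {
  "plan": [
    [[0,0,0],[0,0,-0.0125],5],
    [[0,0,0],[0,0,-0.0375],5],
    [[0,0,0],[0,0,-0.0813],5],
    [[0,0,0],[0.025,0.0025,-0.1188],5],
    [[0,0,0],[0.075,0.0075,-0.1375],5],
    [[0,0,0],[0.1313,0.0125,-0.1375],5],
    [[0,0,0],[0.1875,0.0188,-0.1375],5],
    [[0,0,0],[0.2438,0.0238,-0.1375],5],
    [[0,0,0],[0.285,0.03,-0.1188],5],
    [[0,0,0],[0.301,0.03,-0.0813],5],
    [[0,0,0],[0.301,0.03,-0.0438],5],
    [[0,0,0],[0.301,0.03,-0.0413],5],
    [[0,0,0],[0.301,0.03,-0.0413],5],
    [[0,0,0],[0.301,0.03,-0.0413],5],
    [[0,0,0],[0.301,0.03,-0.0413],5]
  ]
}}

```text
t: 25.7
ee_pos: [478.5, -104.2, 62.7]
eef_rot: [-179.8, 0.0, -89.9]
wrist_force: [-0.6, -0.3, -0.2]
width: 17.9
finger_force: 30.0
```

```bash
python3 go.py 477.1 -104.6 28.5 -90
```

```text
rv [-0.19  0.01  0.1 ] d [ 0.4  1.5 34.2] dist 34.0 t 25.7 w 17.9
```

Scaled: 32.4 mm / 800 = 0.0405, 30 mm / 800 = 0.0375.

>>> {"op": "inch_along", "data": {
  "plan": [
    [[0,0,0],[0.0003,0.0004,0],5],
    [[0,0,0],[0.0003,0.0004,0.0188],5],
    [[0,0,0],[0.0003,0.0004,0.0313],5],
    [[0,0,0],[0.0003,0.0004,0.0375],5],
    [[0,0,0],[0.0003,0.0004,0.0405],5],
    [[0,0,0],[0.0003,0.0004,0.0405],5],
    [[0,0,0],[0.0003,0.0004,0.0405],5]
  ]
}}

```text
t: 26.4
ee_pos: [477.2, -104.9, 29.0]
eef_rot: [-180.0, -0.0, -90.0]
wrist_force: [0.6, -0.2, -0.5]
width: 17.9
finger_force: 30.0
```

```bash
python3 go.py 477.1 -104.6 28.5 -90
```

```text
rv [-0.03 -0.    0.04] d [-0.3  0.1  0.5] dist 1.0 t 26.4 w 17.9
```

Release, rise and move to where the whole silver rack is in view.

Scaled: -200 mm / 800 = -0.25, -195 mm / 800 = -0.2438.

>>> {"op": "inch_along", "data": {
  "plan": [
    [[0,0,0],[0,0,0],50],
    [[0,0,0],[0,0,0],50],
    [[0,0,0],[0,0,0],50],
    [[0,0,0],[0,0,0],50],
    [[0,0,0],[0,0,-0.0125],50],
    [[0,0,0],[0,0,-0.05],50],
    [[0,0,0],[0,0,-0.1],50],
    [[0,0,0],[-0.025,0,-0.15],50],
    [[0,0,0],[-0.0625,0,-0.2],50],
    [[0,0,0],[-0.1,0,-0.2438],50],
    [[0,0,0],[-0.1125,0,-0.25],50],
    [[0,0,0],[-0.1125,0,-0.25],50],
    [[0,0,0],[-0.1125,0,-0.25],50]
  ]
}}

```text
t: 27.7
ee_pos: [475.9, -15.2, 227.9]
eef_rot: [179.9, -0.0, -90.0]
wrist_force: [-0.7, 0.7, -1.1]
width: 49.7
finger_force: 0.0
```

```bash
python3 - <<'E'
from h import *
s=arm.snapshot('wrist');save('w4',s);np.savez('w4.npz',**s)
t=arm.snapshot('top');save('t4',t)
P=cloud(s);m=(P[...,2]>40)&(P[...,2]<60)&(P[...,0]>440)&(P[...,0]<500)&(P[...,1]<-80)&(P[...,1]>-330)
k,l,st,c=cv2.connectedComponentsWithStats(m.astype(np.uint8))
for j in range(1,k):
    if st[j,4]>20:
        q=P[l==j];q=q[q[:,2]>43.5];print(c[j].round(),q.mean(0).round(1),q.std(0).round(1),s['color'][l==j].mean(0).round())
E
```

```text
[325.  29.] [ 471.6 -170.2   45.8] [4.7 4.9 0.8] [230. 215.  90.]
[319.  96.] [ 477.9 -105.    46. ] [4.7 4.7 0.8] [233. 232. 229.]
```

View pics/w4.png

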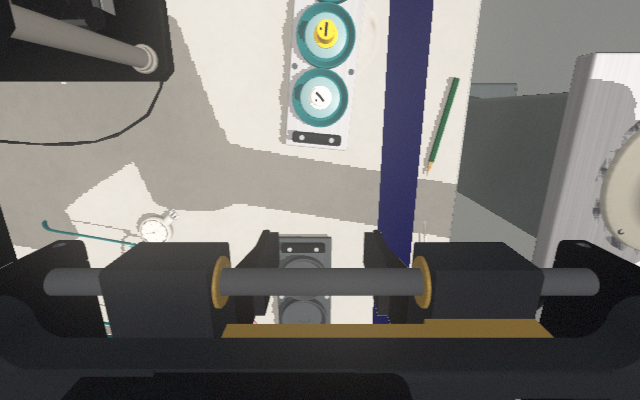

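White (319,97) and yellow (326,32) sit centred with tops at 46 mm. The top image should show red and blue.

View pics/t4.png

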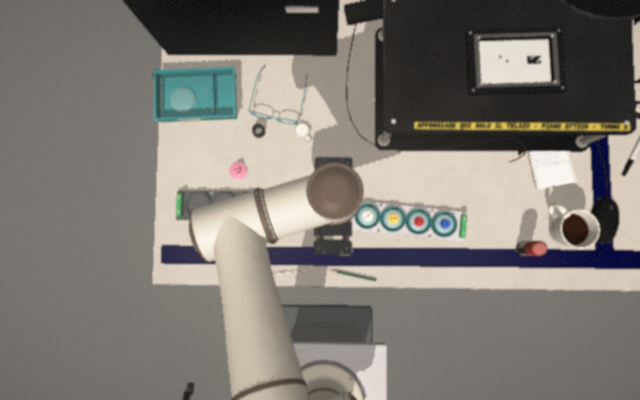

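Scaled: 160 mm / 800 = 0.2, 130 mm / 800 = 0.1625.

>>> {"op": "inch_along", "data": {
  "plan": [
    [[0,0,0],[0.05,0,0],50],
    [[0,0,0],[0.1063,0,0],50],
    [[0,0,0],[0.1625,0,0],50],
    [[0,0,0],[0.2,0,0],50],
    [[0,0,0],[0.2,0,0],50],
    [[0,0,0],[0.2,0,0],50],
    [[0,0,0],[0.2,0,0],50]
  ]
}}

```text
t: 28.5
ee_pos: [476.5, -174.8, 228.0]
eef_rot: [179.9, 0.0, -90.0]
wrist_force: [-0.5, -0.1, 0.4]
width: 49.8
finger_force: 0.0
```

```bash
python3 - <<'E'
from h import *
s=arm.snapshot('wrist');save('w5',s)
P=cloud(s);m=(P[...,2]>40)&(P[...,2]<60)&(P[...,0]>440)&(P[...,0]<500)&(P[...,1]<-80)&(P[...,1]>-330)
k,l,st,c=cv2.connectedComponentsWithStats(m.astype(np.uint8))
for j in range(1,k):
    if st[j,4]>20:
        q=P[l==j];q=q[q[:,2]>43.5];print(c[j].round(),q.mean(0).round(1),q.std(0).round(1),s['color'][l==j].mean(0).round())
E
```

```text
[336.  59.] [ 460.1 -301.5   45.9] [4.8 4.7 0.8] [ 84. 129. 210.]
[331. 123.] [ 465.3 -235.9   46. ] [4.7 4.8 0.8] [213.  83.  80.]
[325. 180.] [ 471.5 -170.8   46. ] [4.7 4.9 0.8] [231. 215.  89.]
[320. 231.] [ 477.6 -105.5   46.1] [4.7 5.  0.8] [228. 227. 223.]
```

View pics/w5.png

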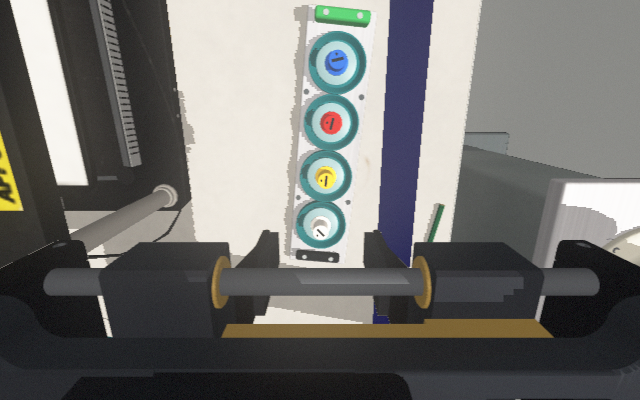

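From the green end (342,15) the order is blue (336,62), red (331,122), yellow (325,177), white (320,228). All four are centred and flat, with tops at 46 mm, and the robot is clear.

```bash
python3 -c "
from plant import arm
print(arm.hand_in())"
```

```text
the job is handed in; nothing more can be done
None
```

All four lenses are on the silver rack in job order from its green end (blue, red, yellow, white), each measured flat and block up in its own cup, and the job was handed in at about 28.5 s of the 96 s allowed.

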